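# Gauge the depth of a blind bore in a glass block

### The arm

A 6-joint arm with a two-finger parallel gripper is mounted at the origin on the work surface. World frame = base frame: x ahead of the robot, y to its left, z up, the work surface at z = 0. Lengths are in m, angles in rad, forces in N, time in s.
With the tool pointing down it reaches from about 0.375 to 0.975 m from the base axis. Payload 3.8 kg.
Tool frame: the origin (TCP) lies midway between the tips of the shut fingers; the grasp point (between the pads) lies 19 mm behind it; z points along the fingers, y is the line along which they close (so a half turn about z gives the same grasp; the last joint's range is limited). The gripper opens to 88 mm and grips with 3 to 60 N. Pads are 18 mm wide; open, the fingers measure 123 mm over their backs; the gripper's body (75 mm by 187 mm) begins 45 mm behind the grasp point.
Start: joints at [-1.252, 0.264, 1.604, -0, 1.274, -0.037], TCP at [0.235, -0.633, 0.239] pointing down, gripper open.
Joint ranges: [-2.63, 2.63], [-0.94, 2.18], [0.31, 2.57], [-1.31, 4.45], [0, 2.66], [-2.55, 2.55]. Speed limits (rad/s): [2.57, 2.57, 3.14, 3.14, 3.14, 3.14].

### API

Orientations are given as a unit quaternion [w, x, y, z].
In Python, from cell import read_state, eyes, order gives the robot as it stands.
- The arm moves only by the tool arm_command, never from a script. Its argument "increments" is a list of rows, each a list of 6 numbers: the shift along the tool's x, y, z in units of 250 mm (1.0 is 250 mm), then the turn, a rotation vector about the tool's x, y, z in units of 90 degrees (1.0 is 90 degrees). In form: [[x, y, z, wx, wy, wz], ...]. A call has 1 to 8 rows; each row is the pose to reach, as a shift and turn from the pose commanded when the call began, along the tool's axes at that moment; what a row does not reach only later rows make up. A row lasts 1/12 s, in which the tool goes at most 41.7 mm and 7.16 degrees, less where a joint would pass 70% of its speed; a pose out of reach is approached as far as the arm can. A call with a number of a shift or a turn outside -1 to 1 is refused whole. A call with a gripper value outside its range is refused whole. "fingers" is the closure, from -1 (fully open) to 1 (shut), so that 0 is half open, set as the call begins (left out, the last holds). The fingers move at their own pace and stop on an object; the grip force is fixed at half the most. Time passes only in rows, so rows that repeat a pose let the fingers close. It gives the time, the measured TCP pose, the force, the opening and the grip force at its end, in the units of the state.
- read_state(): the state, without advancing time (a new reading comes with each control period).
- eyes.capture(name): name is "scene" or "top" or "wrist"; returns a dict with "image" (400x640x3 uint8, blue, green, red), "fx", "fy", "cx", "cy" (pixels), "dist_coeffs" ([k1, k2, p1, p2, k3] as OpenCV has them; the pictures are not rectified), "world_from_camera" (4x4, takes a point from camera to world coordinates). Camera axes: x right, y down, z forward; pixel columns grow to the right and rows downward; lengths in m; the calibration is good to about 2 mm. A picture is of the moment at which its call begins. There is no depth.
- order.job_done(): hands the job in; it is judged then, once.
The state is a dict: "t": time; "joints": joint angles; "joint_velocities": joint speeds; "tau": joint torques, N m; "position": TCP position; "orientation": TCP orientation; "wrist_force": force on the tool from outside, world axes, zero at the start; "torque": the same for the moment, N m; "opening": finger opening in m; "grip_force": force on a finger pad.
Only numpy, scipy, OpenCV 4.12 (cv2) and the standard library are available. Lean on these libraries where they do the work, as an engineer would, in place of code of your own. Each camera call takes 0.05 s, during which the arm holds its last target. There are 200 camera calls.

### The job

Take the depth rod from its wooden rest and slide it, tip first, into the hole in the side of the glass block until you feel it gently come up against the bottom; let go of it there, and then slide the gauge's cursor gently up until it touches the rod's back end, so that the gauge keeps the exposed length. Nothing may be forced, and the other things on the bench stay where they are.

Things in the scene. Friction and masses are not known exactly. Their poses are not given: they have to be found in the camera images.
- jig: Depth gauge, fixed: aluminium base 90 x 390 mm, 14 mm high, long along its y; a bored glass block stands at its +y end, and from it towards -y run a steel rail 22 mm wide (top 26 mm above the bench) and a ruled scale; a cursor rides on the rail. Origin: on the bench, straight below the bore axis line, 95 mm on the -y side of the mouth of the bore. z up.
- bore_mouth (a point): Mouth centre of a level, blind round bore, 14 mm wide with a 2 mm chamfer, in the -y face of the laminated pale-green glass block (60 x 95 x 80 mm, its top 94 mm above the bench); 70 mm above the bench. Axes as the jig: +y points into the bore. The depth is unknown, between 50 and 80 mm; the bottom is flat and hard.
- cursor (a joint): Slide of the cursor on the rail, m: 0 at the far end, grows towards the glass block (jig +y), to 0.135 at most. Starts between 0 and 0.025. It stays where it is left; about 3 N moves it. From the bore mouth to the cursor face is 0.225 minus this value.
- cursor_face (a point): Centre of the flat steel face of the cursor (40 mm wide, 30 to 86 mm above the bench), looking to jig +y, in line with the bore axis, 70 mm up. Behind this 8 mm plate a black upright fin can be gripped from above: 16 mm thick (jig x), from 8 to 58 mm behind the face, top 100 mm above the bench; below it a 40 mm wide foot, top 36 mm up. Axes as the jig.
- rest: Wooden rest, fixed; the rod lies level along its y, rod axis 55 mm above the bench. Base 70 x 170 x 10 mm; two notched uprights 40 mm wide, up to the rod axis: one 17 to 33 mm on the -y side of the origin, under the rear of the handle, one 75 to 95 mm on the +y side, under the shaft. Origin: on the bench, below the middle of the handle.
- rod: Depth rod, loose, about 0.1 kg, 170 mm long: dark handle 18 mm in diameter, 60 mm long, then a bright shaft 12 mm in diameter, 110 mm long, its last 5 mm tapered to 7 mm. Origin: on the axis, middle of the handle; y runs along the rod to the tip. Between the uprights of the rest the handle is free to be gripped from above.
- rod_tip (a point): Flat tip of the rod, on its axis, 140 mm from the rod's origin towards +y. Axes as the rod's.
- rod_end (a point): Flat back end of the handle, on the axis, 30 mm from the rod's origin towards -y. Axes as the rod's.
- pliers: Bystander, loose: pliers. Leave alone.
- cutter: Bystander, loose: glass cutter. Leave alone.
- flux_jar: Bystander, loose: jar. Leave alone.
- foil_roll: Bystander, loose: foil roll. Leave alone.
- offcut: Bystander, loose: glass offcut. Leave alone.
- brush: Bystander, loose: brush. Leave alone.
- wood_wedge: Bystander, loose: wooden block. Leave alone.
There are look-alikes about, which are no part of the job. What is meant by the rod is not pink, and is the larger of those in its own colour.

How it is judged:
By the outcome, as a careful person would: the job done as asked, in the order asked, and still so for the second after the job is handed in, with the robot touching nothing.
It also fails if it takes over 50 s, if anything falls off the work surface, if the arm or the gripper's body presses on something with over 40 N, if the wrist force passes 120 N, or if a joint passes its speed limit or range.

## Working session

There is one attempt and no reset: what is moved stays moved. The work goes in short steps, Python scripts to look and compute and a tool call to move; the robot and the scene stay as the last step left them, time stands still between calls to the robot, and variables do not carry over. Pictures are saved under pics/ and viewed, at most 10 in all, crops included, and the job is handed in when it is done.

Besides the shell and the picture viewer there is one more tool, called after ">>>" as name(argument=value, ...) on one line, values as JSON. arm_command: Moves the arm, as the interface text tells. Shifts and turns lie within -1 to 1; 1 stands for 250 mm of shift or 90 degrees of turn. Its arguments: {"type":"object","properties":{"increments":{"type":"array"},"fingers":{"type":"number"}},"required":["increments"]}

```bash
mkdir -p pics; python3 - <<'E'
from cell import read_state, eyes
import cv2,pickle
d={}
for n in("scene","top"):
    d[n]=eyes.capture(n); cv2.imwrite(f"pics/{n}0.png",d[n]["image"])
    print(n,d[n]["fx"],d[n]["cx"],d[n]["cy"],d[n]["dist_coeffs"],d[n]["world_from_camera"])
pickle.dump(d,open("d0.pkl","wb"))
s=read_state();print(s["t"],s["position"],s["orientation"],s["opening"])
E
```

```text
scene 414.88537583357004 318.1205985565794 201.849714098437 [0.0297856 0.        0.        0.        0.       ] [[ 0.85758089  0.35718898 -0.37009601  0.8793269 ]
 [ 0.51417053 -0.57637922  0.63515011 -0.74241396]
 [ 0.01355297 -0.73498506 -0.67794785  0.81907892]
 [ 0.          0.          0.          1.        ]]
top 428.2838209839441 318.6968262731331 197.15493796183003 [-0.09224277  0.          0.          0.          0.        ] [[-1.00556667e-03 -9.95160266e-01  9.82600268e-02  3.76468281e-01]
 [-9.99575718e-01  3.86059509e-03  2.88700390e-02 -5.05626758e-02]
 [-2.91096579e-02 -9.81893061e-02 -9.94741920e-01  1.04418941e+00]
 [ 0.00000000e+00  0.00000000e+00  0.00000000e+00  1.00000000e+00]]
0.1 [ 0.23494422 -0.63211876  0.23753546] [-9.79452880e-04  9.84218288e-01  1.76955881e-01 -1.36092505e-04] 0.08832612356564115
```

View pics/top0.png

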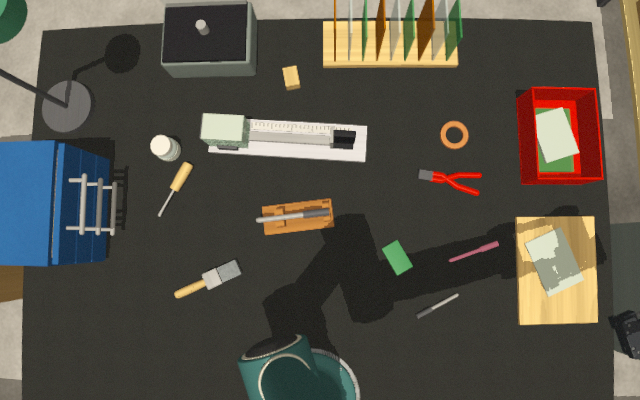

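View pics/scene0.png

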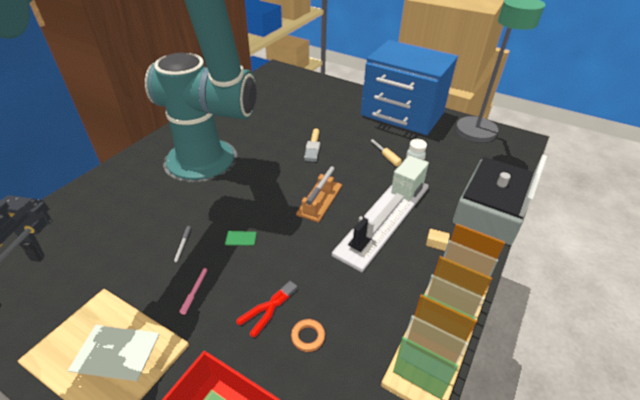

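The rod candidates in the top image are the grey rod on the wooden rest (295,215), a smaller grey rod on the bench (437,305) and a pink one (473,251). The one on the rest fits: it is not pink and it is the larger of the two greys. I'll confirm that in an enlarged crop.

```bash
python3 - <<'E'
import cv2,pickle
d=pickle.load(open("d0.pkl","rb"))
a=d["top"]["image"][100:245,195:380];cv2.imwrite("pics/topc.png",cv2.resize(a,None,fx=4,fy=4,interpolation=cv2.INTER_CUBIC))
a=d["scene"]["image"][135:275,290:440];cv2.imwrite("pics/scenec.png",cv2.resize(a,None,fx=4,fy=4,interpolation=cv2.INTER_CUBIC))
E
```

```text
(no output)
```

View pics/topc.png

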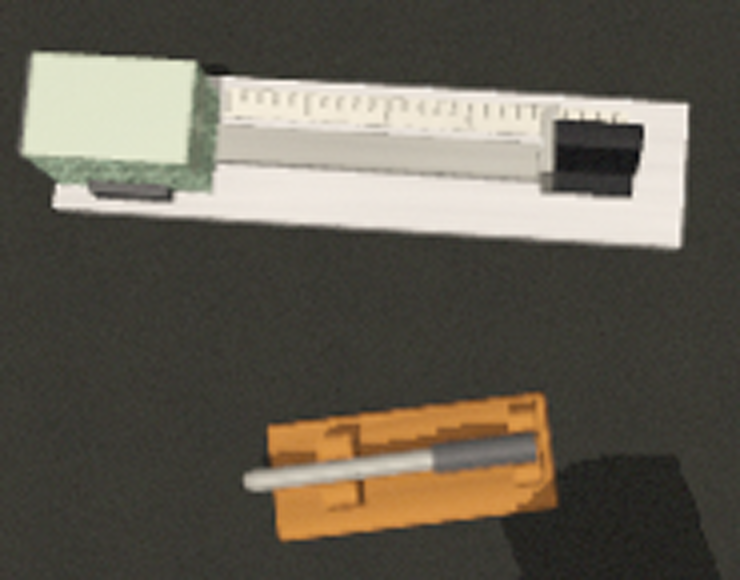

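View pics/scenec.png

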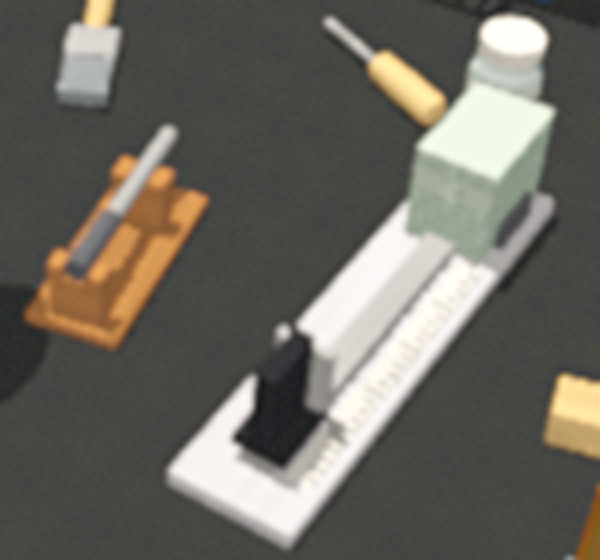

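Scene and crops show:
- **Rod:** it lies on the rest. In top-image pixels the tip is at (257,220.5) and the handle end at (329,212). It is visibly larger than the grey look-alike, so it is the one meant.
- **Glass block:** top-crop corners are at about (32,52) to (188,163).
- **Cursor:** it sits around (555–640, 150–178) in the top crop.

Next I'll fit the poses.

```bash
cat > h.py <<'E'
import cv2,pickle,numpy as np
from scipy.optimize import least_squares
from scipy.spatial.transform import Rotation as R
def proj(c,P):
    W=np.linalg.inv(c["world_from_camera"]);K=np.array([[c["fx"],0,c["cx"]],[0,c["fy"],c["cy"]],[0,0,1]])
    return cv2.projectPoints(np.atleast_2d(P).astype(float),cv2.Rodrigues(W[:3,:3])[0],W[:3,3],K,np.array(c["dist_coeffs"]))[0][:,0]
def fr(x,y,a,L):
    L=np.atleast_2d(L);c,s=np.cos(a),np.sin(a)
    return np.c_[x+c*L[:,0]-s*L[:,1],y+s*L[:,0]+c*L[:,1],L[:,2]]
E
cat > fit0.py <<'E'
from h import *
d=pickle.load(open("d0.pkl","rb"))
T=lambda p:np.array(p)/4+[195,100]-.375
S=lambda p:np.array(p)/4+[290,135]-.375
bt=[(.03,.19),(.03,.095),(-.03,.095),(-.03,.19)]
def jig(p,cams):
    x,y,a,bo,b0,s=p;o=[]
    B=[(u,v,.094) for u,v in bt]
    if "top" in cams:
        L=B+[(bo+.045,b0,.014),(bo-.045,b0,.014),(bo-.045,b0+.39,.014)]+[(.008,.095-.225+s-.058,.1),(-.008,.095-.225+s-.058,.1)]
        o.append(proj(d["top"],fr(x,y,a,L))-T([(32,52),(197,62),(188,163),(22,155),(690,103),(682,246),(53,208),(642,150),(637,177)]))
    if "scene" in cams:
        L=B+[(bo+.045,b0,.014),(bo-.045,b0,.014),(bo+.045,b0+.39,.014)]
        o.append(proj(d["scene"],fr(x,y,a,L))-S([(555,107),(490,172),(415,150),(473,88),(290,533),(170,472),(553,200)]))
    return np.vstack(o).ravel()
def rod(p,cams):
    x,y,a=p;P=fr(x,y,a,[(0,.14,.055),(0,.03,.055),(0,-.03,.055)]);o=[]
    if "top" in cams:o.append(proj(d["top"],P)-T([(246,482),(433,461),(537,447)]))
    if "scene" in cams:o.append(proj(d["scene"],P)-S([(173,130),(112,212),(76,267)]))
    return np.vstack(o).ravel()
np.set_printoptions(precision=4,suppress=True)
for c in(["top"],["scene"],["top","scene"]):
    r=least_squares(jig,[.6,.1,-.05,0,-.2,.01],args=(c,));print(c,"jig",r.x,np.abs(r.fun).max(),np.sqrt((r.fun**2).mean()))
    r=least_squares(rod,[.4,.0,.1],args=(c,));print("  rod",r.x,r.fun)
E
python3 fit0.py
```

```text
['top'] jig [ 0.6179  0.0577 -0.0981  0.0082 -0.1951  0.0253] 2.977373023373474 1.296090238015185
  rod [ 0.4372 -0.0153  0.1165] [-0.0183  0.0854  0.1429 -0.2524 -0.1245  0.1676]
['scene'] jig [ 0.6217  0.06   -0.0666  0.0015 -0.1942  0.01  ] 1.6860394746682346 0.8439895345258425
  rod [ 0.4354 -0.0086  0.112 ] [ 0.078  -0.5842  0.0528  0.618  -0.1213 -0.0996]
['top', 'scene'] jig [ 0.6184  0.0582 -0.0905  0.0072 -0.1943  0.0248] 2.8671359837961745 1.2991507842185
  rod [ 0.4371 -0.0136  0.1149] [-0.7483  0.0276 -0.5869 -0.233  -0.8516  0.2291 -0.3987  0.4407 -0.4003
  1.8073 -0.5644  1.1946]
```

```bash
cat >> fit0.py <<'E'
print("----")
for c in(["top"],["top","scene"]):
    r=least_squares(jig,[.6,.1,-.05,0,-.2,.01],args=(c,),loss="soft_l1",f_scale=.3);print(r.x);print(jig(r.x,c).reshape(-1,2).T)
E
python3 fit0.py | sed -n '/----/,$p'
```

```text
----
[ 0.6171  0.0578 -0.1092  0.0144 -0.1951  0.0254]
[[ 1.1133 -0.0104 -1.1477 -0.0365  1.0538 -0.4238 -0.0455 -0.2058  0.3475]
 [ 0.2782  1.4124  1.5883 -0.2784  0.1252  0.2181 -5.9623 -1.0058 -0.8206]]
[ 0.6228  0.0572 -0.0722  0.0014 -0.1941  0.0263]
[[ 0.6115 -0.3447 -0.5317  0.394  -0.0894 -0.2167 -0.5346 -0.3194  0.4984
  -0.8165  0.9804  0.141   0.6991 -0.208  -0.9376  0.4367]
 [ 0.7616  0.422   0.654   0.2819  0.0326  0.2384 -0.2672 -6.1418 -5.9579
   1.5843  2.4179 -0.1198 -0.971   1.4417  0.0776  0.6219]]
```

```bash
sed -i 's/(642,150),(637,177)/(644,125),(640,151)/' fit0.py; python3 fit0.py
```

```text
['top'] jig [ 0.6239  0.0573 -0.0717  0.0004 -0.195   0.025 ] 0.5756148116311124 0.29905611474780186
  rod [ 0.4372 -0.0153  0.1165] [-0.0183  0.0854  0.1429 -0.2524 -0.1245  0.1676]
['scene'] jig [ 0.6217  0.06   -0.0666  0.0015 -0.1942  0.01  ] 1.6860394746682346 0.8439895345258425
  rod [ 0.4354 -0.0086  0.112 ] [ 0.078  -0.5842  0.0528  0.618  -0.1213 -0.0996]
['top', 'scene'] jig [ 0.6234  0.0576 -0.0689  0.0005 -0.1941  0.0247] 2.3307685238115425 0.7286589374954511
  rod [ 0.4371 -0.0136  0.1149] [-0.7483  0.0276 -0.5869 -0.233  -0.8516  0.2291 -0.3987  0.4407 -0.4003
  1.8073 -0.5644  1.1946]
----
[ 0.624   0.0573 -0.0714  0.0003 -0.1949  0.025 ]
[[ 0.5712 -0.3884 -0.5557  0.3726  0.1552  0.0599 -0.2795 -0.2696  0.3052]
 [ 0.3439 -0.0312  0.194  -0.1421 -0.0139  0.193  -0.1912 -0.4075  0.0244]]
[ 0.6237  0.0571 -0.0697  0.0003 -0.1941  0.0252]
[[ 0.6028 -0.3461 -0.4674  0.4496 -0.1359 -0.1692 -0.5242 -0.2744  0.3129
  -0.6769  1.2063  0.3325  0.8106 -0.0866 -0.872   0.2281]
 [ 0.5919  0.1488  0.3799  0.1128 -0.0759  0.1336  0.0234 -0.4223  0.0104
   1.6233  2.4941 -0.0192 -0.9083  1.4582  0.1497  0.507 ]]
```

```bash
cat >> h.py <<'E'
def pose(s):
    q=np.array(s["orientation"]);return np.array(s["position"]),R.from_quat(q[[1,2,3,0]])
def down(yaw): # tool x at world angle yaw, z down
    return R.from_euler("z",yaw)*R.from_euler("x",np.pi)
def legs(wps,start=None):
    from cell import read_state
    p,r=start or pose(read_state())
    for x,y,z,a in wps:
        t=np.array([x,y,z]);n=down(a);d=r.inv().apply(t-p)/.25;w=(r.inv()*n).as_rotvec()/(np.pi/2)
        print(np.round(np.r_[d,w],4).tolist(),"rows>=",max(np.linalg.norm(t-p)/.0417,np.linalg.norm(w)*90/7.16).round(1));p,r=t,n
E
python3 - <<'E'
from h import *
legs([(.32,-.42,.23,.8),(.40,-.2,.23,1.3),(.437,-.013,.23,1.687)])
E
```

```text
[0.6145, -0.6768, 0.0315, -0.0012, -0.0003, -0.2828] rows>= 5.5
[0.8542, -0.3835, -0.0, 0.0, 0.0, -0.3183] rows>= 5.6
[0.7603, -0.0575, -0.0, -0.0, 0.0, -0.2464] rows>= 4.6
```

>>> arm_command(increments=[[0.615,-0.677,0.03,0,0,-0.283],[0.615,-0.677,0.03,0,0,-0.283],[0.615,-0.677,0.03,0,0,-0.283],[0.615,-0.677,0.03,0,0,-0.283],[0.615,-0.677,0.03,0,0,-0.283],[0.615,-0.677,0.03,0,0,-0.283],[0.615,-0.677,0.03,0,0,-0.283],[0.615,-0.677,0.03,0,0,-0.283]], fingers=-1)

```text
t: 0.77
position: [0.3205, -0.4196, 0.2311]
orientation: [0.0, 0.921, 0.391, -0.0]
wrist_force: [0.2, -0.6, 0.4]
opening: 0.0879
grip_force: 0.0
```

>>> arm_command(increments=[[0.854,-0.384,0,0,0,-0.318],[0.854,-0.384,0,0,0,-0.318],[0.854,-0.384,0,0,0,-0.318],[0.854,-0.384,0,0,0,-0.318],[0.854,-0.384,0,0,0,-0.318],[0.854,-0.384,0,0,0,-0.318],[0.854,-0.384,0,0,0,-0.318],[0.854,-0.384,0,0,0,-0.318]])

```text
t: 1.43
position: [0.4006, -0.2009, 0.2314]
orientation: [0.0, 0.796, 0.606, -0.0]
wrist_force: [-1.0, -1.4, -0.2]
opening: 0.0881
grip_force: 0.0
```

>>> arm_command(increments=[[0.76,-0.058,0,0,0,-0.246],[0.76,-0.058,0,0,0,-0.246],[0.76,-0.058,0,0,0,-0.246],[0.76,-0.058,0,0,0,-0.246],[0.76,-0.058,0,0,0,-0.246],[0.76,-0.058,0,0,0,-0.246],[0.76,-0.058,0,0,0,-0.246],[0.76,-0.058,0,0,0,-0.246]])

```text
t: 2.1
position: [0.4373, -0.0154, 0.2311]
orientation: [0.0, 0.666, 0.746, -0.001]
wrist_force: [-0.1, 0.6, -0.9]
opening: 0.0881
grip_force: 0.0
```

```bash
python3 - <<'E'
from h import *
from cell import read_state,eyes
c=eyes.capture("wrist");pickle.dump(c,open("w1.pkl","wb"));cv2.imwrite("pics/w1.png",c["image"])
s=read_state();print(s["t"],s["position"],s["orientation"],s["joints"],s["wrist_force"]);print(c["fx"],c["world_from_camera"],c["dist_coeffs"])
print(proj(c,fr(.4372,-.0153,.1165,[(0,.14,.055),(0,.03,.055),(0,-.03,.055)])))
E
```

```text
2.15 [ 0.43716667 -0.01547399  0.23111298] [ 1.63308612e-04  6.65971943e-01  7.45976636e-01 -4.51310828e-04] [-9.16174831e-02 -1.94703660e-01  2.09165597e+00 -9.70922073e-04
  1.24491496e+00 -2.04510694e-01] [ 0.35263881 -0.30947163 -0.38388332]
358.09763682672275 [[ 0.99359486  0.10796701  0.03335223  0.42787554]
 [ 0.11299593 -0.9464656  -0.30238187  0.06301787]
 [-0.00108052  0.30421374 -0.95260319  0.37624397]
 [ 0.          0.          0.          1.        ]] [-0.02168192  0.          0.          0.          0.        ]
[[323.11827193  13.10881842]
 [323.48104494 149.10106645]
 [323.64821495 212.49453364]]
```

View pics/w1.png

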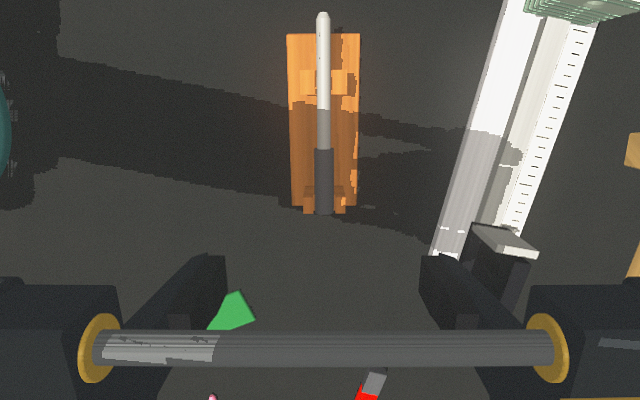

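The wrist picture shows the rod tip at (323,13), the handle/shaft junction at (324,149) and the back end at (324,214). This matches the projections to within 1–2 px, so I'll descend.

```bash
python3 - <<'E'
from h import *
legs([(.4367,-.0113,.06,1.6873),(.4367,-.0113,.036,1.6873)])
E
```

```text
[0.0174, 0.0003, 0.6844, -0.0003, 0.0005, -0.0021] rows>= 4.1
[0.0, -0.0, 0.096, 0.0, 0.0, 0.0] rows>= 0.6
```

>>> arm_command(increments=[[0.017,0,0.2,0,0,-0.002],[0.017,0,0.35,0,0,-0.002],[0.017,0,0.5,0,0,-0.002],[0.017,0,0.6,0,0,-0.002],[0.017,0,0.68,0,0,-0.002],[0.017,0,0.73,0,0,-0.002],[0.017,0,0.78,0,0,-0.002],[0.017,0,0.78,0,0,-0.002]])

```text
t: 2.82
position: [0.4341, -0.011, 0.0337]
orientation: [-0.002, 0.665, 0.747, -0.002]
wrist_force: [0.5, 0.2, 0.4]
opening: 0.088
grip_force: 0.0
```

>>> arm_command(increments=[[0,0,0,0,0,0],[0,0,0,0,0,0],[0,0,0,0,0,0],[0,0,0,0,0,0],[0,0,0,0,0,0],[0,0,0,0,0,0],[0,0,0,0,0,0],[0,0,0,0,0,0]], fingers=1)

```text
t: 3.48
position: [0.4366, -0.0092, 0.0364]
orientation: [0.0, 0.664, 0.748, 0.0]
wrist_force: [-0.3, 0.4, -0.5]
opening: 0.037
grip_force: 0.0
```

>>> arm_command(increments=[[0,0,0,0,0,0],[0,0,0,0,0,0],[0,0,0,0,0,0],[0,0,0,0,0,0],[0,0,0,0,0,0],[0,0,0,0,0,0]])

```text
t: 3.98
position: [0.4365, -0.0092, 0.0363]
orientation: [-0.0, 0.664, 0.748, 0.0]
wrist_force: [-1.1, 0.4, 1.4]
opening: 0.0167
grip_force: 29.6
```

```bash
python3 - <<'E'
from h import *
from cell import read_state
s=read_state();print(s["t"],s["position"],s["orientation"],s["opening"],s["grip_force"],s["wrist_force"])
p,r=pose(s)
J=(.6239,.0573,-.0717)
# tip pose: rod origin to TCP offset along rod
off=(p-[.4372,-.0153,0])[:2]@[-np.sin(.1165),np.cos(.1165)];print("grip offset along rod",off)
# target: tip 15mm out of mouth -> rod origin at jig y=.095-.015-.14 ; TCP at +off ; high view pose 
y=.095-.015-.14+off
hi=fr(*J,[(0,y,0)])[0]
print(hi)
legs([(*p[:2],.18,1.6873),(.53,hi[1]+0,.18,1.55),(hi[0],hi[1],.18,np.pi/2-.0717)])
E
```

```text
3.9833 [ 0.43654884 -0.0092264   0.03625091] [-2.24863262e-06  6.63955594e-01  7.47772002e-01  5.64458594e-05] 0.016695930879451412 29.647024422883987 [-1.09425535  0.41132572  1.41583104]
grip offset along rod 0.006108114657339723
[0.62003926 0.00354658 0.        ]
[0.0, 0.0, -0.575, 0.0001, -0.0, 0.0013] rows>= 3.4
[0.0073, 0.3772, 0.0, -0.0, -0.0, 0.0874] rows>= 2.3
[0.0075, 0.3601, 0.0, 0.0, -0.0, 0.0324] rows>= 2.2
```

>>> arm_command(increments=[[0,0,-0.04,0,0,0],[0,0,-0.1,0,0,0],[0,0,-0.2,0,0,0],[0,0,-0.33,0,0,0],[0,0,-0.46,0,0,0],[0,0,-0.575,0,0,0],[0,0,-0.575,0,0,0],[0,0,-0.575,0,0,0]])

```text
t: 4.65
position: [0.438, -0.0094, 0.1825]
orientation: [0.002, 0.664, 0.748, 0.002]
wrist_force: [-1.3, -0.2, -2.1]
opening: 0.0165
grip_force: 29.8
```

>>> arm_command(increments=[[0.002,0.1,0,0,0,0.02],[0.004,0.2,0,0,0,0.04],[0.005,0.3,0,0,0,0.06],[0.007,0.377,0,0,0,0.087],[0.007,0.377,0,0,0,0.087],[0.007,0.377,0,0,0,0.087]])

```text
t: 5.15
position: [0.5286, 0.0037, 0.1777]
orientation: [-0.002, 0.713, 0.701, -0.002]
wrist_force: [-0.5, 1.5, -0.8]
opening: 0.0165
grip_force: 29.8
```

>>> arm_command(increments=[[0.002,0.1,0,0,0,0.01],[0.004,0.2,0,0,0,0.02],[0.006,0.3,0,0,0,0.032],[0.007,0.36,0,0,0,0.032],[0.007,0.36,0,0,0,0.032],[0.007,0.36,0,0,0,0.032]])

```text
t: 5.65
position: [0.6181, 0.0036, 0.1786]
orientation: [-0.001, 0.731, 0.683, -0.001]
wrist_force: [-0.5, 0.7, -1.3]
opening: 0.0167
grip_force: 29.8
```

```bash
cat > look.py <<'E'
import sys
from h import *
from cell import read_state,eyes
c=eyes.capture("wrist");n=sys.argv[1];pickle.dump(c,open(n+".pkl","wb"));cv2.imwrite(f"pics/{n}.png",c["image"])
s=read_state();p,r=pose(s);np.set_printoptions(precision=4,suppress=True)
print(s["t"],p,r.as_matrix().ravel(),s["wrist_force"],s["opening"])
J=(.6239,.0573,-.0717)
B=[(a,b,.094) for a,b in((-.03,.095),(.03,.095),(-.03,.19),(.03,.19))]
print("block top",proj(c,fr(*J,B)).ravel(),"mouth",proj(c,fr(*J,[(0,.095,.07)])))
# rod in tool frame: tool x along rod, origin at x=-.0061, z=-.01875
P=p+r.apply([(-.0061+u,0,-.01875) for u in(.14,.03,-.03)])
print("rod",proj(c,P).ravel())
E
python3 look.py w2
```

```text
5.7 [0.6177 0.0036 0.1788] [ 0.0679  0.9977 -0.0035  0.9977 -0.0679  0.     -0.0002 -0.0035 -1.    ] [ 0.1418 -0.0448 -0.8494] 0.01688385320479774
block top [ 275.1373  -39.0004  382.6791  -38.7038  269.2519 -256.7409  391.4601
 -256.5196] mouth [[328.4112 -25.5217]]
rod [ 323.3969 -102.9222  323.4358  242.4526  323.4429  369.4168]
```

View pics/w2.png

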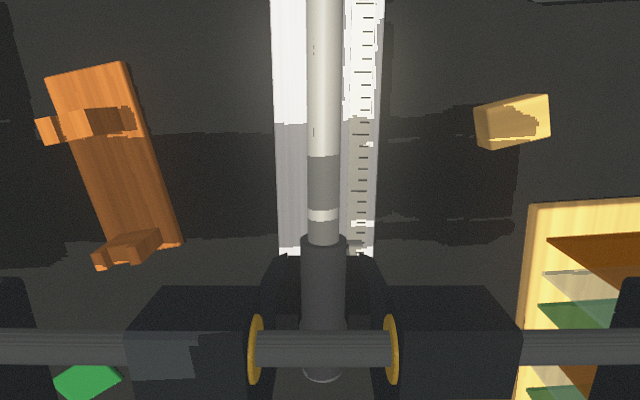

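The wrist picture shows the rod held straight at column 324, with the base's left edge at about 271–279 and its right edge at about 378–388. The block is out of view above. I'll refine the jig's lateral position and yaw from these base edges.

```bash
python3 - <<'E'
from h import *
c=pickle.load(open("w2.pkl","rb"));g=cv2.cvtColor(c["image"],cv2.COLOR_BGR2GRAY).astype(float);g=cv2.GaussianBlur(g,(3,3),0)
d=np.gradient(g,axis=1);pts=[]
for v in list(range(5,120,8))+list(range(135,245,8)):
    l=255+np.argmax(d[v,255:300]);pts.append((l,v,-1))
    rr=365+np.argmin(d[v,365:400]);pts.append((rr,v,1))
P=np.array(pts)
def f(p):
    o=[]
    ys=np.linspace(-.195,.12,60)
    for s in(-1,1):
        q=proj(c,fr(p[0],.0573,p[1],[(s*.045,y,.014) for y in ys]));q=q[np.argsort(q[:,1])]
        m=P[P[:,2]==s];o.append(np.interp(m[:,1],q[:,1],q[:,0])-m[:,0])
    return np.r_[tuple(o)]
for x0 in([.6239,-.0717],):print(np.round(f(x0),1))
r=least_squares(f,x0,loss="soft_l1");print(r.x);print(np.round(r.fun,1))
E
```

```text
[-0.5 -0.2  0.1  0.3 -0.4 -0.1  0.2 -0.5 -0.3  0.   0.3 -0.4 -0.1  0.2
 -0.5  0.1 -0.6 -0.3 -0.  -0.7 -0.4 -0.1  0.2 -0.5 -0.2  0.1 -0.6 -0.3
 -0.   1.6  1.3  1.9  1.5  1.1  1.7  1.4  1.   1.6  1.2  1.8  1.4  1.1
  0.7  1.3  1.4  1.   0.6  1.2  0.8  1.4  1.   0.6  1.2  0.8  0.4  1.
  0.6  1.2]
[ 0.62348455 -0.06996368]
[-1.2 -0.9 -0.6 -0.3 -1.  -0.8 -0.5 -1.2 -0.9 -0.6 -0.3 -1.  -0.6 -0.3
 -1.  -0.3 -1.  -0.7 -0.4 -1.1 -0.8 -0.5 -0.2 -0.8 -0.5 -0.2 -0.9 -0.6
 -0.2  0.9  0.5  1.2  0.8  0.5  1.1  0.7  0.4  1.   0.6  1.3  0.9  0.5
  0.1  0.8  0.9  0.5  0.2  0.8  0.4  1.   0.6  0.3  0.9  0.5  0.1  0.7
  0.3  0.9]
```

```bash
python3 - <<'E'
from h import *
a=np.pi/2-.070;q=fr(.6235,.0573,-.07,[(0,-.0539,0)])[0];print(q)
legs([(q[0],q[1],.10,a),(q[0],q[1],.0513,a)])
E
```

```text
[0.61973008 0.003532   0.        ]
[0.0003, 0.0093, 0.3151, -0.0022, 0.0002, 0.0013] rows>= 1.9
[0.0, -0.0, 0.1948, 0.0, 0.0, 0.0] rows>= 1.2
```

>>> arm_command(increments=[[0,0.009,0.1,-0.002,0,0.001],[0,0.009,0.2,-0.002,0,0.001],[0,0.009,0.3,-0.002,0,0.001],[0,0.009,0.38,-0.002,0,0.001],[0,0.009,0.45,-0.002,0,0.001],[0,0.009,0.51,-0.002,0,0.001],[0,0.009,0.51,-0.002,0,0.001],[0,0.009,0.51,-0.002,0,0.001]])

```text
t: 6.37
position: [0.6196, 0.0036, 0.0515]
orientation: [-0.0, 0.731, 0.682, -0.0]
wrist_force: [0.0, -1.0, -0.5]
opening: 0.0167
grip_force: 29.8
```

```bash
python3 - <<'E'
from h import *
from cell import read_state,eyes
a=np.pi/2-.070;q=fr(.6235,.0573,-.07,[(0,-.0539,0)])[0]
c=eyes.capture("scene");t=eyes.capture("top")
im=np.hstack([cv2.resize(c["image"][150:250,345:425],None,fx=5,fy=5),cv2.resize(t["image"][105:170,200:280],(400,500))[:, :]])
A=cv2.resize(c["image"][155:245,355:435],None,fx=5,fy=5,interpolation=cv2.INTER_CUBIC);B=cv2.resize(t["image"][110:180,195:365],None,fx=2.35,fy=2.35,interpolation=cv2.INTER_CUBIC)
im=np.zeros((450,800,3),np.uint8);im[:,:400]=A[:450,:400];im[:B.shape[0],400:]=B[:, :400];cv2.imwrite("pics/s3.png",im)
s=read_state();print(s["t"],s["position"],s["wrist_force"]);print(pose(s)[1].as_matrix())
legs([(q[0],q[1],.0513,a)])
E
```

```text
6.4667 [0.62214726 0.00354815 0.05371987] [ 0.03235389  0.40485405 -1.27741292]
[[ 6.97059524e-02  9.97558151e-01  4.33761492e-03]
 [ 9.97567581e-01 -6.97054487e-02 -2.67383380e-04]
 [ 3.56249241e-05  4.34570224e-03 -9.99990557e-01]]
[-0.0007, -0.0097, 0.0096, 0.0028, -0.0, 0.0002] rows>= 0.1
```

View pics/s3.png

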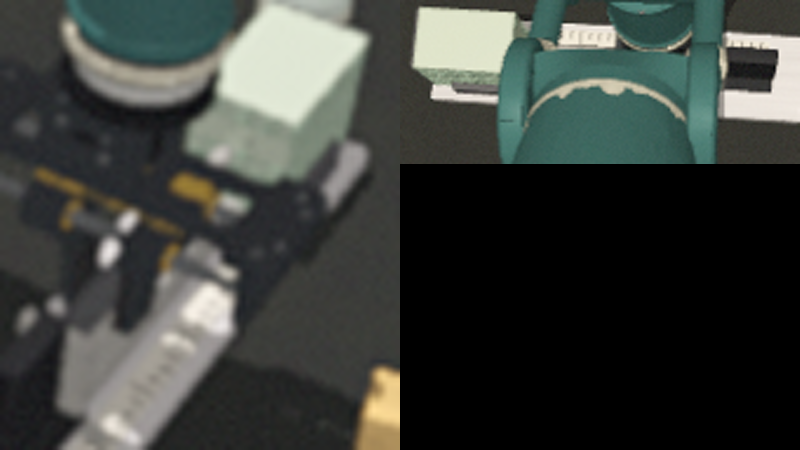

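The cameras are blocked by the arm here (the picture shows the block behind the gripper, with nothing colliding). I'll let the arm settle, then approach by feel.

>>> arm_command(increments=[[0,0,0,0,0,0],[0,0,0,0,0,0],[0,0,0,0,0,0],[0,0,0,0,0,0],[0,0,0,0,0,0]])

```text
t: 6.88
position: [0.6224, 0.0036, 0.0529]
orientation: [0.001, 0.731, 0.682, 0.001]
wrist_force: [0.3, -0.2, -1.0]
opening: 0.0169
grip_force: 29.8
```

```bash
cat > st.py <<'E'
from h import *
from cell import read_state
s=read_state();p,r=pose(s);np.set_printoptions(precision=4,suppress=True)
a=-.07;d=p[:2]-[.6235,.0573];print(s["t"],p,"F",s["wrist_force"],"M",s["torque"],"open",s["opening"])
print("jig x,y of TCP",np.cos(a)*d[0]+np.sin(a)*d[1],-np.sin(a)*d[0]+np.cos(a)*d[1],"qd",np.abs(s["joint_velocities"]).max(),r.as_euler("xyz",degrees=True))
E
python3 st.py
```

```text
6.8833 [0.6224 0.0036 0.0529] F [ 0.317  -0.1682 -0.9753] M [-0.0541 -0.0442  0.0137] open 0.016882085787794505
jig x,y of TCP 0.0026199445458432993 -0.05365460509743664 qd 0.005025883483334243 [179.787   -0.0022  85.9978]
```

>>> arm_command(increments=[[0,-0.0105,0.0065,0.0024,0,0],[0,-0.0105,0.0065,0.0024,0,0],[0,-0.0105,0.0065,0.0024,0,0],[0,-0.0105,0.0065,0.0024,0,0],[0,-0.0105,0.0065,0.0024,0,0]])

```text
t: 7.3
position: [0.6195, 0.0037, 0.0507]
orientation: [-0.0, 0.731, 0.682, -0.0]
wrist_force: [0.1, -0.3, -0.6]
opening: 0.0167
grip_force: 29.8
```

```bash
python3 st.py
```

```text
7.3 [0.6195 0.0037 0.0507] F [ 0.1241 -0.2689 -0.64  ] M [-0.0241 -0.0258  0.0123] open 0.016681888732731555
jig x,y of TCP -0.00028239197162545316 -0.05371418708860233 qd 0.0008344744220936141 [-179.9542    0.0014   85.9945]
```

>>> arm_command(increments=[[0.008,0.001,-0.002,0,0,0],[0.016,0.001,-0.002,0,0,0],[0.024,0.001,-0.002,0,0,0],[0.032,0.001,-0.002,0,0,0],[0.036,0.001,-0.002,0,0,0],[0.04,0.001,-0.002,0,0,0],[0.04,0.001,-0.002,0,0,0]])

```text
t: 7.88
position: [0.6204, 0.014, 0.0513]
orientation: [-0.0, 0.731, 0.682, -0.0]
wrist_force: [0.6, 0.4, 0.0]
opening: 0.0166
grip_force: 29.8
```

>>> arm_command(increments=[[0.006,0,0,0,0,0],[0.012,0,0,0,0,0],[0.018,0,0,0,0,0],[0.024,0,0,0,0,0],[0.024,0,0,0,0,0]])

```text
t: 8.3
position: [0.6209, 0.02, 0.0513]
orientation: [-0.0, 0.731, 0.682, -0.0]
wrist_force: [-0.5, -0.0, -1.2]
opening: 0.0164
grip_force: 29.8
```

>>> arm_command(increments=[[0.004,0,0,0,0,0],[0.008,0,0,0,0,0],[0.012,0,0,0,0,0],[0.012,0,0,0,0,0]])

```text
t: 8.63
position: [0.6211, 0.0229, 0.0513]
orientation: [-0.0, 0.731, 0.682, -0.0]
wrist_force: [-0.1, 0.2, -0.8]
opening: 0.0164
grip_force: 29.8
```

```bash
python3 st.py
```

```text
8.6333 [0.6211 0.0229 0.0513] F [-0.0662  0.244  -0.7915] M [-0.115  -0.0198 -0.0472] open 0.016447340534389135
jig x,y of TCP 4.5224171413876975e-06 -0.03450018513821417 qd 0.004309819660288929 [-179.9635   -0.0034   86.0034]
```

>>> arm_command(increments=[[0.006,0,0,0,0,0],[0.012,0,0,0,0,0],[0.018,0,0,0,0,0],[0.024,0,0,0,0,0],[0.024,0,0,0,0,0]])

```text
t: 9.05
position: [0.6215, 0.029, 0.0513]
orientation: [-0.0, 0.731, 0.682, -0.0]
wrist_force: [0.5, 1.3, -0.5]
opening: 0.0165
grip_force: 29.8
```

>>> arm_command(increments=[[0.006,0,0,0,0,0],[0.012,0,0,0,0,0],[0.018,0,0,0,0,0],[0.024,0,0,0,0,0],[0.024,0,0,0,0,0]])

```text
t: 9.47
position: [0.622, 0.035, 0.0513]
orientation: [-0.0, 0.731, 0.682, -0.0]
wrist_force: [0.3, -0.1, -1.2]
opening: 0.0169
grip_force: 29.8
```

```bash
python3 st.py
```

```text
9.4667 [0.622  0.035  0.0513] F [ 0.2696 -0.0581 -1.1673] M [-0.1233 -0.0653  0.0096] open 0.0169252758299355
jig x,y of TCP 2.619012893151167e-05 -0.022333079311807932 qd 0.005648522426843671 [-179.966    -0.006    86.0132]
```

>>> arm_command(increments=[[0.008,0,0,0,0,0],[0.016,0,0,0,0,0],[0.024,0,0,0,0,0],[0.032,0,0,0,0,0],[0.04,0,0,0,0,0],[0.048,0,0,0,0,0],[0.056,0,0,0,0,0],[0.056,0,0,0,0,0]])

```text
t: 10.13
position: [0.623, 0.0491, 0.0514]
orientation: [-0.0, 0.731, 0.682, -0.0]
wrist_force: [-0.9, -0.4, -0.5]
opening: 0.0165
grip_force: 29.8
```

>>> arm_command(increments=[[0.008,0,0,0,0,0],[0.016,0,0,0,0,0],[0.024,0,0,0,0,0],[0.032,0,0,0,0,0],[0.04,0,0,0,0,0],[0.048,0,0,0,0,0],[0.054,0,0,0,0,0],[0.054,0,0,0,0,0]])

```text
t: 10.8
position: [0.6239, 0.0625, 0.0514]
orientation: [-0.0, 0.731, 0.682, -0.0]
wrist_force: [0.3, 0.4, -0.6]
opening: 0.0165
grip_force: 29.8
```

```bash
python3 st.py
```

```text
10.8 [0.6239 0.0625 0.0514] F [ 0.2869  0.3512 -0.5554] M [-0.0977 -0.0731  0.023 ] open 0.016518313891644407
jig x,y of TCP 4.9864303661483866e-05 0.005177025472438312 qd 0.004586063488710093 [-179.9702   -0.0061   86.012 ]
```

>>> arm_command(increments=[[0.0025,0,0,0,0,0],[0.005,0,0,0,0,0],[0.0075,0,0,0,0,0],[0.01,0,0,0,0,0],[0.0125,0,0,0,0,0],[0.015,0,0,0,0,0],[0.015,0,0,0,0,0]])

```text
t: 11.38
position: [0.6241, 0.066, 0.0513]
orientation: [-0.0, 0.731, 0.682, -0.0]
wrist_force: [0.4, -0.9, -0.4]
opening: 0.0167
grip_force: 29.8
```

>>> arm_command(increments=[[0.002,0,0,0,0,0],[0.004,0,0,0,0,0],[0.006,0,0,0,0,0],[0.008,0,0,0,0,0],[0.01,0,0,0,0,0],[0.012,0,0,0,0,0],[0.012,0,0,0,0,0]])

```text
t: 11.97
position: [0.6244, 0.0689, 0.0513]
orientation: [-0.0, 0.731, 0.682, -0.0]
wrist_force: [-0.4, -0.0, -0.5]
opening: 0.0169
grip_force: 29.8
```

>>> arm_command(increments=[[0.002,0,0,0,0,0],[0.004,0,0,0,0,0],[0.006,0,0,0,0,0],[0.008,0,0,0,0,0],[0.01,0,0,0,0,0],[0.012,0,0,0,0,0],[0.012,0,0,0,0,0]])

```text
t: 12.55
position: [0.6246, 0.072, 0.0513]
orientation: [-0.0, 0.731, 0.682, -0.0]
wrist_force: [-0.7, -1.1, -1.3]
opening: 0.0164
grip_force: 29.8
```

>>> arm_command(increments=[[0.002,0,0,0,0,0],[0.004,0,0,0,0,0],[0.006,0,0,0,0,0],[0.008,0,0,0,0,0],[0.01,0,0,0,0,0],[0.012,0,0,0,0,0],[0.012,0,0,0,0,0]])

```text
t: 13.13
position: [0.6248, 0.0749, 0.0513]
orientation: [-0.0, 0.731, 0.682, -0.0]
wrist_force: [0.2, 1.1, -0.2]
opening: 0.0169
grip_force: 29.8
```

>>> arm_command(increments=[[0.002,0,0,0,0,0],[0.004,0,0,0,0,0],[0.006,0,0,0,0,0],[0.008,0,0,0,0,0],[0.01,0,0,0,0,0],[0.012,0,0,0,0,0],[0.012,0,0,0,0,0]])

```text
t: 13.72
position: [0.625, 0.0779, 0.0513]
orientation: [-0.0, 0.731, 0.682, -0.0]
wrist_force: [-0.5, -0.7, -0.8]
opening: 0.0163
grip_force: 29.8
```

>>> arm_command(increments=[[0.002,0,0,0,0,0],[0.004,0,0,0,0,0],[0.006,0,0,0,0,0],[0.008,0,0,0,0,0],[0.01,0,0,0,0,0],[0.012,0,0,0,0,0],[0.012,0,0,0,0,0]])

```text
t: 14.3
position: [0.6252, 0.0809, 0.0513]
orientation: [-0.0, 0.731, 0.682, -0.0]
wrist_force: [-0.9, 1.1, 0.1]
opening: 0.0167
grip_force: 29.8
```

>>> arm_command(increments=[[0.002,0,0,0,0,0],[0.004,0,0,0,0,0],[0.006,0,0,0,0,0],[0.008,0,0,0,0,0],[0.01,0,0,0,0,0],[0.012,0,0,0,0,0],[0.012,0,0,0,0,0]])

```text
t: 14.88
position: [0.6254, 0.0839, 0.0513]
orientation: [-0.0, 0.731, 0.682, -0.0]
wrist_force: [-0.8, -0.4, -1.0]
opening: 0.0164
grip_force: 29.8
```

>>> arm_command(increments=[[0.002,0,0,0,0,0],[0.004,0,0,0,0,0],[0.006,0,0,0,0,0],[0.008,0,0,0,0,0],[0.01,0,0,0,0,0],[0.012,0,0,0,0,0],[0.012,0,0,0,0,0]])

```text
t: 15.47
position: [0.6256, 0.0869, 0.0513]
orientation: [-0.0, 0.731, 0.682, -0.0]
wrist_force: [-0.2, 0.2, -0.5]
opening: 0.0165
grip_force: 29.8
```

>>> arm_command(increments=[[0.002,0,0,0,0,0],[0.004,0,0,0,0,0],[0.006,0,0,0,0,0],[0.008,0,0,0,0,0],[0.01,0,0,0,0,0],[0.012,0,0,0,0,0],[0.012,0,0,0,0,0]])

```text
t: 16.05
position: [0.6258, 0.0899, 0.0513]
orientation: [-0.0, 0.731, 0.682, -0.0]
wrist_force: [0.0, 0.8, 0.3]
opening: 0.0164
grip_force: 29.8
```

>>> arm_command(increments=[[0.002,0,0,0,0,0],[0.004,0,0,0,0,0],[0.006,0,0,0,0,0],[0.008,0,0,0,0,0],[0.01,0,0,0,0,0],[0.012,0,0,0,0,0],[0.012,0,0,0,0,0]])

```text
t: 16.63
position: [0.626, 0.0929, 0.0514]
orientation: [-0.0, 0.731, 0.682, -0.0]
wrist_force: [-0.5, -0.2, -0.2]
opening: 0.0168
grip_force: 29.8
```

>>> arm_command(increments=[[0.002,0,0,0,0,0],[0.004,0,0,0,0,0],[0.006,0,0,0,0,0],[0.008,0,0,0,0,0],[0.01,0,0,0,0,0],[0.012,0,0,0,0,0],[0.012,0,0,0,0,0]])

```text
t: 17.22
position: [0.6258, 0.0934, 0.051]
orientation: [0.001, 0.731, 0.682, -0.002]
wrist_force: [-0.3, -9.0, -0.9]
opening: 0.0164
grip_force: 29.8
```

Contact felt (9 N with the command about 2.5 mm ahead). I'll ease off so only light contact remains, then check.

>>> arm_command(increments=[[-0.003,0,0,0,0,0],[-0.006,0,0,0,0,0],[-0.006,0,0,0,0,0],[-0.006,0,0,0,0,0]])

```text
t: 17.55
position: [0.626, 0.0933, 0.0512]
orientation: [0.0, 0.731, 0.682, -0.001]
wrist_force: [-1.1, -5.7, -0.9]
opening: 0.0166
grip_force: 29.8
```

```bash
python3 st.py
```

```text
17.55 [0.626  0.0933 0.0512] F [-1.0891 -5.7395 -0.912 ] M [-1.009  -0.0692  0.0344] open 0.01664699536275291
jig x,y of TCP -6.900884724804403e-05 0.0361325566068614 qd 0.0020755418748621564 [-179.9457    0.0753   85.9997]
```

>>> arm_command(increments=[[-0.003,0,0,0,0,0],[-0.006,0,0,0,0,0],[-0.007,0,0,0,0,0],[-0.007,0,0,0,0,0]])

```text
t: 17.88
position: [0.6261, 0.0932, 0.0515]
orientation: [-0.0, 0.731, 0.682, 0.0]
wrist_force: [0.2, 0.9, -0.8]
opening: 0.0167
grip_force: 29.8
```

>>> arm_command(increments=[[0.002,0,0,0,0,0],[0.003,0,0,0,0,0],[0.003,0,0,0,0,0],[0.003,0,0,0,0,0]])

```text
t: 18.22
position: [0.626, 0.0933, 0.0513]
orientation: [-0.0, 0.731, 0.682, -0.0]
wrist_force: [0.2, -0.4, -1.5]
opening: 0.0168
grip_force: 29.8
```

```bash
python3 st.py
```

```text
18.2167 [0.626  0.0933 0.0513] F [ 0.2498 -0.4453 -1.5409] M [-0.2917 -0.1091  0.0329] open 0.016772156734020847
jig x,y of TCP 1.8110851974882138e-05 0.03605069808386806 qd 0.0025653813849564125 [-179.9641    0.0049   86.0016]
```

>>> arm_command(increments=[[0,0,0,0,0,0],[0,0,0,0,0,0],[0,0,0,0,0,0],[0,0,0,0,0,0],[0,0,0,0,0,0],[0,0,0,0,0,0]], fingers=-0.3)

```text
t: 18.72
position: [0.6261, 0.0934, 0.0514]
orientation: [-0.0, 0.731, 0.682, -0.0]
wrist_force: [0.2, 0.7, -0.3]
opening: 0.0542
grip_force: 0.0
```

>>> arm_command(increments=[[0,0,-0.03,0,0,0],[0,0,-0.1,0,0,0],[0,0,-0.2,0,0,0],[0,0,-0.3,0,0,0],[0,0,-0.4,0,0,0],[0,0,-0.5,0,0,0],[0,0,-0.5,0,0,0],[0,0,-0.5,0,0,0]])

```text
t: 19.38
position: [0.6277, 0.0935, 0.1792]
orientation: [0.001, 0.731, 0.682, 0.002]
wrist_force: [-0.1, 0.7, 0.2]
opening: 0.0572
grip_force: 0.0
```

>>> arm_command(increments=[[-0.1,0,0,0,0,0],[-0.2,0,0,0,0,0],[-0.3,0,0,0,0,0],[-0.4,0,0,0,0,0],[-0.5,0,0,0,0,0],[-0.6,0,0,0,0,0],[-0.6,0,0,0,0,0],[-0.6,0,0,0,0,0]])

```text
t: 20.05
position: [0.6144, -0.0572, 0.1745]
orientation: [-0.002, 0.732, 0.681, -0.001]
wrist_force: [-0.2, 0.7, 0.2]
opening: 0.0572
grip_force: 0.0
```

```bash
python3 st.py; python3 look.py w4
```

```text
20.05 [ 0.6144 -0.0572  0.1745] F [-0.2085  0.7073  0.2026] M [-0.0414 -0.1206  0.0753] open 0.05720206168185316
jig x,y of TCP -0.0010529777559243163 -0.1149046758343096 qd 0.03271831213313003 [-179.7921   -0.0291   85.8497]
20.1 [ 0.6147 -0.0563  0.1748] [ 0.0712  0.9975 -0.0031  0.9975 -0.0712  0.001   0.0008 -0.0032 -1.    ] [0.1988 0.9773 0.0533] 0.05713568483276791
block top [ 267.0607 -178.0417  386.2631 -178.5324  259.5877 -430.1377  394.0755
 -430.9175] mouth [[ 326.3609 -148.4385]]
rod [ 324.8372 -107.0911  324.9429  240.2425  324.9586  367.8039]
```

View pics/w4.png

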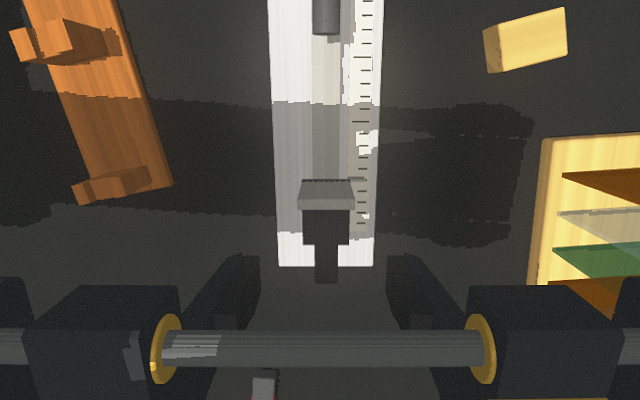

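The wrist picture shows the rod left in the bore, with its back end at about (326,32). The cursor plate's front top edge is at row ~181 (columns 302–353) and the fin at columns 315–338.

```bash
python3 - <<'E'
from h import *
c=pickle.load(open("w4.pkl","rb"));J=(.6235,.0573,-.07)
for y in(-.1,-.105,-.11,-.115):print(y,proj(c,fr(*J,[(-.02,y,.086),(.02,y,.086),(-.008,y-.058,.1),(.008,y-.058,.1)])).round(1).ravel())
for y in(-.005,0,.005):print("end",y,proj(c,fr(*J,[(0,y,.059),(0,y,.077)])).round(1).ravel())
q=fr(*J,[(0,-.105-.033,0)])[0];print(q);a=np.pi/2-.07
legs([(q[0],q[1],.14,a),(q[0],q[1],.062,a)])
E
```

```text
-0.1 [296.2 191.3 355.4 191.2 314.3 278.  337.6 278. ]
-0.105 [296.4 198.4 355.2 198.3 314.4 284.5 337.5 284.4]
-0.11 [296.6 205.4 355.  205.3 314.5 290.8 337.4 290.8]
-0.115 [296.8 212.4 354.9 212.3 314.5 297.1 337.4 297. ]
end -0.005 [325.5  43.9 325.6  40.2]
end 0 [325.5  35.8 325.6  31.4]
end 0.005 [325.5  27.6 325.6  22.6]
[ 0.61384789 -0.08036204  0.        ]
[-0.0964, 0.004, 0.139, -0.002, -0.0005, -0.0008] rows>= 1.0
[0.0, -0.0, 0.312, 0.0, 0.0, 0.0] rows>= 1.9
```

>>> arm_command(increments=[[-0.05,0.004,0.04,-0.002,0,-0.001],[-0.096,0.004,0.08,-0.002,0,-0.001],[-0.096,0.004,0.12,-0.002,0,-0.001],[-0.096,0.004,0.139,-0.002,0,-0.001],[-0.096,0.004,0.139,-0.002,0,-0.001],[-0.096,0.004,0.139,-0.002,0,-0.001],[-0.096,0.004,0.139,-0.002,0,-0.001],[-0.096,0.004,0.139,-0.002,0,-0.001]])

```text
t: 20.77
position: [0.6155, -0.0801, 0.1422]
orientation: [0.001, 0.731, 0.683, 0.001]
wrist_force: [0.2, -0.0, -0.0]
opening: 0.0573
grip_force: 0.0
```

```bash
python3 st.py; python3 - <<'E'
from h import *
q=fr(.6235,.0573,-.07,[(0,-.138,0)])[0];legs([(q[0]+.0002,q[1],.062,np.pi/2-.07)])
E
```

```text
20.7667 [ 0.6155 -0.0801  0.1422] F [ 0.1615 -0.0157 -0.0012] M [-0.0349 -0.0614 -0.0059] open 0.057251792183067945
jig x,y of TCP 0.0016020090606739083 -0.13765692025412152 qd 0.005265421165994653 [179.7921   0.0026  86.111 ]
[-0.0013, -0.0068, 0.3208, 0.0023, 0.0, 0.0014] rows>= 1.9
```

>>> arm_command(increments=[[-0.001,-0.007,0.07,0.002,0,0.001],[-0.001,-0.007,0.14,0.002,0,0.001],[-0.001,-0.007,0.2,0.002,0,0.001],[-0.001,-0.007,0.26,0.002,0,0.001],[-0.001,-0.007,0.32,0.002,0,0.001],[-0.001,-0.007,0.32,0.002,0,0.001],[-0.001,-0.007,0.32,0.002,0,0.001],[-0.001,-0.007,0.32,0.002,0,0.001]])

```text
t: 21.43
position: [0.6142, -0.0805, 0.0628]
orientation: [0.0, 0.731, 0.682, 0.0]
wrist_force: [0.9, 0.1, 0.7]
opening: 0.0574
grip_force: 0.0
```

```bash
python3 st.py
```

```text
21.4333 [ 0.6142 -0.0805  0.0628] F [0.9366 0.0879 0.7052] M [-0.0648 -0.0913 -0.0158] open 0.057373117673127846
jig x,y of TCP 0.00041031754114560955 -0.13813319478642735 qd 0.008995156477453472 [179.9402   0.0073  86.0058]
```

Well centred, so I'll close on the fin.

>>> arm_command(increments=[[0,-0.001,0,0,0,0],[0,-0.001,0,0,0,0],[0,-0.001,0,0,0,0],[0,-0.001,0,0,0,0],[0,-0.001,0,0,0,0],[0,-0.001,0,0,0,0],[0,-0.001,0,0,0,0],[0,-0.001,0,0,0,0]], fingers=1)

```text
t: 22.1
position: [0.6145, -0.0806, 0.0618]
orientation: [0.001, 0.731, 0.682, 0.001]
wrist_force: [5.3, -0.2, -3.0]
opening: 0.0157
grip_force: 30.0
```

```bash
python3 st.py
```

```text
22.1 [ 0.6145 -0.0806  0.0618] F [ 5.346  -0.2089 -3.0152] M [-0.0182 -0.7142  0.0534] open 0.015652631357047673
jig x,y of TCP 0.000665968861119021 -0.1382212200722646 qd 0.002754621657911676 [179.8673   0.0062  85.9912]
```

>>> arm_command(increments=[[0.01,0.005,-0.002,0,0,0],[0.03,0.005,-0.002,0,0,0],[0.055,0.005,-0.002,0,0,0],[0.08,0.005,-0.002,0,0,0],[0.105,0.005,-0.002,0,0,0],[0.13,0.005,-0.002,0,0,0],[0.15,0.005,-0.002,0,0,0],[0.16,0.005,-0.002,0,0,0]])

```text
t: 22.77
position: [0.6174, -0.0398, 0.0619]
orientation: [-0.0, 0.731, 0.682, -0.0]
wrist_force: [4.4, -3.4, -4.7]
opening: 0.0161
grip_force: 30.0
```

```bash
python3 st.py
```

```text
22.7667 [ 0.6174 -0.0398  0.0619] F [ 4.4093 -3.389  -4.7229] M [-0.5102 -0.6941 -0.0369] open 0.016061893395491494
jig x,y of TCP 0.0007003439031181054 -0.09726866587696252 qd 0.044360729330313764 [-179.9923    0.0079   86.038 ]
```

>>> arm_command(increments=[[0.02,0.003,-0.003,0,0,0],[0.04,0.003,-0.003,0,0,0],[0.06,0.003,-0.003,0,0,0],[0.08,0.003,-0.003,0,0,0],[0.1,0.003,-0.003,0,0,0],[0.12,0.003,-0.003,0,0,0],[0.135,0.003,-0.003,0,0,0],[0.14,0.003,-0.003,0,0,0]])

```text
t: 23.43
position: [0.6198, -0.0051, 0.0619]
orientation: [-0.001, 0.731, 0.682, -0.001]
wrist_force: [4.1, -3.0, -8.1]
opening: 0.0156
grip_force: 30.0
```

>>> arm_command(increments=[[0.01,0,0,0,0,0],[0.02,0,0,0,0,0],[0.03,0,0,0,0,0],[0.04,0,0,0,0,0],[0.05,0,0,0,0,0],[0.06,0,0,0,0,0],[0.066,0,0,0,0,0],[0.068,0,0,0,0,0]])

```text
t: 24.1
position: [0.621, 0.0114, 0.0619]
orientation: [-0.0, 0.731, 0.682, -0.001]
wrist_force: [3.7, -2.5, -6.9]
opening: 0.0157
grip_force: 30.0
```

```bash
python3 st.py;python3 look.py w5
```

```text
24.1 [0.621  0.0114 0.0619] F [ 3.6564 -2.5148 -6.8634] M [-0.5041 -0.8437 -0.0427] open 0.015731902734188202
jig x,y of TCP 0.0007092692960710221 -0.04596910686510436 qd 0.007995725531188715 [-179.9045    0.0201   86.0183]
24.15 [0.621  0.0115 0.0619] [ 0.0694  0.9976 -0.0017  0.9976 -0.0694 -0.0001 -0.0003 -0.0017 -1.    ] [ 3.6634 -2.8663 -7.1897] 0.01571751527924558
block top [ 206.9601 -161.3986  442.4093 -161.2339  184.1838 -662.6635  467.2198
 -662.4886] mouth [[ 324.4116 -111.691 ]]
rod [ 324.7641 -102.848   324.5271  242.1601  324.4212  369.0373]
```

View pics/w5.png

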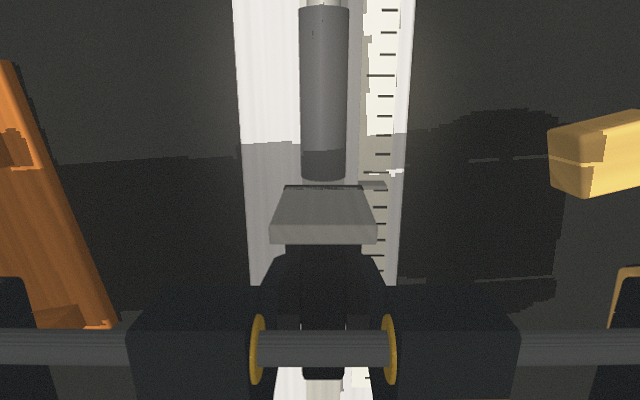

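The picture shows the cursor plate (rows 186–243) about 13 mm short of the rod's back end (row ~181, column 323), in line with it. I'll go on slowly.

>>> arm_command(increments=[[0.004,0.003,0.003,0,0,0],[0.008,0.003,0.004,0,0,0],[0.012,0.004,0.006,0,0,0],[0.016,0.004,0.006,0,0,0],[0.02,0.004,0.006,0,0,0],[0.024,0.004,0.006,0,0,0],[0.028,0.004,0.006,0,0,0],[0.03,0.004,0.006,0,0,0]])

```text
t: 24.82
position: [0.6216, 0.0189, 0.0618]
orientation: [-0.001, 0.731, 0.682, -0.001]
wrist_force: [-4.4, -3.1, 4.2]
opening: 0.016
grip_force: 30.0
```

```bash
python3 st.py
```

```text
24.8167 [0.6216 0.0189 0.0618] F [-4.4173 -3.1463  4.2012] M [-0.4264  0.5319 -0.0322] open 0.015976326450184077
jig x,y of TCP 0.0007694812988100455 -0.038472142352348165 qd 0.010594481638724155 [-179.7892    0.0082   86.0082]
```

>>> arm_command(increments=[[0.002,-0.001,-0.001,0,0,0],[0.004,-0.002,-0.002,0,0,0],[0.006,-0.002,-0.002,0,0,0],[0.008,-0.002,-0.002,0,0,0],[0.01,-0.002,-0.002,0,0,0],[0.01,-0.002,-0.002,0,0,0]])

```text
t: 25.32
position: [0.6218, 0.0213, 0.0618]
orientation: [-0.001, 0.731, 0.682, -0.001]
wrist_force: [-4.5, -2.2, 2.7]
opening: 0.0157
grip_force: 30.0
```

>>> arm_command(increments=[[0.001,0,0,0,0,0],[0.002,0,0,0,0,0],[0.003,0,0,0,0,0],[0.004,0,0,0,0,0],[0.004,0,0,0,0,0]])

```text
t: 25.73
position: [0.6218, 0.0222, 0.0618]
orientation: [-0.001, 0.731, 0.682, -0.001]
wrist_force: [-4.1, -3.5, 3.1]
opening: 0.0156
grip_force: 30.0
```

```bash
python3 st.py
```

```text
25.7333 [0.6218 0.0222 0.0618] F [-4.0916 -3.5349  3.0804] M [-0.4687  0.5893 -0.0478] open 0.015552568183026774
jig x,y of TCP 0.0008052504890672248 -0.035120056989388075 qd 0.00219858386537383 [-179.8434    0.0034   85.9974]
```

>>> arm_command(increments=[[0.001,-0.001,0,0,0,0],[0.002,-0.001,0,0,0,0],[0.003,-0.001,0,0,0,0],[0.004,-0.001,0,0,0,0],[0.004,-0.001,0,0,0,0]])

```text
t: 26.15
position: [0.6219, 0.0232, 0.0618]
orientation: [-0.001, 0.731, 0.682, -0.001]
wrist_force: [-4.8, -1.8, 3.3]
opening: 0.0158
grip_force: 30.0
```

>>> arm_command(increments=[[0.001,-0.001,0,0,0,0],[0.002,-0.001,0,0,0,0],[0.003,-0.001,0,0,0,0],[0.004,-0.001,0,0,0,0],[0.004,-0.001,0,0,0,0]])

```text
t: 26.57
position: [0.622, 0.0242, 0.0618]
orientation: [-0.001, 0.731, 0.682, -0.001]
wrist_force: [-3.8, -3.3, 3.4]
opening: 0.0155
grip_force: 30.0
```

>>> arm_command(increments=[[0.001,0,0,0,0,0],[0.002,0,0,0,0,0],[0.003,0,0,0,0,0],[0.004,0,0,0,0,0],[0.004,0,0,0,0,0]])

```text
t: 26.98
position: [0.622, 0.025, 0.0618]
orientation: [-0.001, 0.731, 0.682, -0.001]
wrist_force: [-4.6, -2.4, 2.8]
opening: 0.016
grip_force: 30.0
```

>>> arm_command(increments=[[0.001,0,0,0,0,0],[0.002,0,0,0,0,0],[0.003,0,0,0,0,0],[0.004,0,0,0,0,0],[0.004,0,0,0,0,0]])

```text
t: 27.4
position: [0.622, 0.0253, 0.0618]
orientation: [-0.0, 0.731, 0.682, -0.001]
wrist_force: [-5.4, -5.2, 3.1]
opening: 0.0159
grip_force: 30.0
```

```bash
python3 st.py
```

```text
27.4 [0.622  0.0253 0.0618] F [-5.4337 -5.1853  3.147 ] M [-0.8818  0.5893 -0.0407] open 0.015914810103652994
jig x,y of TCP 0.0007627669553658773 -0.032035664756772324 qd 0.0016310010202699235 [-179.8932    0.0789   86.0113]
```

Contact felt: the push rose from 3 N to 5 N and the motion stopped. I'll relax the push, open and lift.

>>> arm_command(increments=[[-0.002,-0.001,-0.001,0,0,0],[-0.004,-0.002,-0.001,0,0,0],[-0.005,-0.002,-0.001,0,0,0],[-0.005,-0.002,-0.001,0,0,0]])

```text
t: 27.73
position: [0.622, 0.0253, 0.0618]
orientation: [-0.0, 0.731, 0.682, -0.0]
wrist_force: [-1.5, -1.9, -1.3]
opening: 0.016
grip_force: 30.0
```

```bash
python3 st.py
```

```text
27.7333 [0.622  0.0253 0.0618] F [-1.5439 -1.9228 -1.3001] M [-0.2626  0.1877 -0.0482] open 0.01598917520539275
jig x,y of TCP 0.0007764791453353298 -0.032073762209469246 qd 0.0022042512423332697 [-179.9643   -0.0312   85.9907]
```

>>> arm_command(increments=[[0,0,0,0,0,0],[0,0,0,0,0,0],[0,0,0,0,0,0],[0,0,0,0,0,0],[0,0,0,0,0,0],[0,0,0,0,0,0]], fingers=-0.3)

```text
t: 28.23
position: [0.6223, 0.025, 0.0622]
orientation: [-0.0, 0.731, 0.682, 0.0]
wrist_force: [1.4, -0.3, 0.4]
opening: 0.0536
grip_force: 0.0
```

>>> arm_command(increments=[[0,0,-0.02,0,0,0],[0,0,-0.06,0,0,0],[0,0,-0.12,0,0,0],[0,0,-0.2,0,0,0],[0,0,-0.3,0,0,0],[0,0,-0.4,0,0,0],[0,0,-0.4,0,0,0],[0,0,-0.4,0,0,0]])

```text
t: 28.9
position: [0.624, 0.0249, 0.1654]
orientation: [0.002, 0.731, 0.682, 0.002]
wrist_force: [-0.5, -0.7, 0.3]
opening: 0.0574
grip_force: 0.0
```

>>> arm_command(increments=[[-0.06,0,0,0,0,0],[-0.12,0,0,0,0,0],[-0.18,0,0,0,0,0],[-0.24,0,0,0,0,0],[-0.24,0,0,0,0,0],[-0.24,0,0,0,0,0]])

```text
t: 29.4
position: [0.6174, -0.0366, 0.1613]
orientation: [-0.001, 0.732, 0.681, -0.001]
wrist_force: [-0.1, -0.3, 0.2]
opening: 0.0575
grip_force: 0.0
```

```bash
python3 look.py w6; python3 -c "
import cv2;i=cv2.imread('pics/w6.png')[0:260,200:450];cv2.imwrite('pics/w6c.png',cv2.resize(i,None,fx=2.2,fy=2.2,interpolation=cv2.INTER_CUBIC))"
```

```text
29.45 [ 0.6176 -0.0358  0.1615] [ 0.0717  0.9974 -0.0015  0.9974 -0.0717  0.0006  0.0005 -0.0015 -1.    ] [-0.4041  0.1514 -0.2129] 0.057384435450150574
block top [ 261.2473 -144.8966  385.4571 -145.3316  252.2384 -407.4641  393.8046
 -408.1625] mouth [[ 323.353  -117.8688]]
rod [ 324.8107 -106.1405  324.8373  240.6715  324.8252  368.0895]
```

View pics/w6c.png

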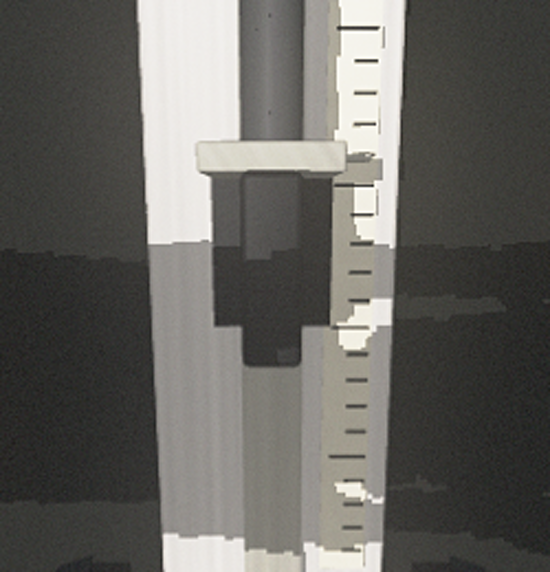

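The crop shows the cursor plate (crop row ~143) up against the rod's back end, with no gap visible. The gripper is clear, so I'm handing in.

```bash
python3 -c "
from cell import order;print(order.job_done())"
```

```text
the job is handed in; nothing more can be done
None
```

The rod is in the bore against its bottom (about 75 mm deep) and released, the cursor rests against the rod's back end, and I handed the job in at about 29.5 s with the gripper clear.

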